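# Shut and pin the fittings case

## Task

Press the grey lid of the yellow fittings case down until its catch snaps and it is fully shut, then take the red-headed locking pin from the pin stand and put it down through both holes of the hasp at the front of the case until its head sits on the hasp, and let go. Leave the blue and black pins in the stand and do not knock the loose elbows and the valve about.

Things in the scene. Friction and masses are not known exactly. Their poses are not given: they have to be found in the camera images.
- case: yellow open-topped fittings case with bronze elbows inside, fixed to the shelf, 160 (x) by 220 (y) by 88 mm high; origin at the centre of its underside; x points from its front (hasp side) to its back (hinge side), z up. At its front, in the middle, a steel bracket 42 by 44 mm, 8 mm thick, sticks out at rim height with a vertical through hole of 12.5 mm
- lid (a joint): hinge of the case's grey lid, rad: 0 = fully shut, grows as the front edge rises; starts ajar and stays where it is left. From about 0.09 to 0.05 rad a sprung catch must be pressed over (about 5 N at the pad), then the lid snaps to 0
- lid_hinge (a point): point on the hinge line at the back of the case, mid width, 80 mm behind the case's centre, at the lid's underside (90 mm up); the lid is a flat plate 162 mm from hinge to front edge, 222 mm wide, 8 mm thick; its axes turn with the lid: -x runs from the hinge to the front edge, z out of the lid's top
- lid_pad (a point): middle of the black rubber press pad (36 by 60 mm) on top of the lid, 125 mm from the hinge; the point lies on the pad's upper face, which is 10 mm over the lid's underside; axes turn with the lid
- lid_hole (a point): centre of the 12.5 mm hole in the lid's steel hasp tab (40 by 40 mm, 6 mm thick, sticks out in front of the lid's edge), on the tab's upper face; 181 mm from the hinge. With the lid shut it is 7.5 mm straight above hasp_hole
- hasp_hole (a point): centre of the 12.5 mm hole in the case's fixed bracket, on its upper face, 88.5 mm above the shelf, 101 mm in front of the case's centre; axes as the case
- stand: fixed aluminium pin stand 46 (x) by 166 (y) mm, top 75 mm high, with three 13 mm holes in a row along its y, 55 mm apart, the middle one at its centre; origin at the centre of its underside
- pin: the locking pin, 60 g: red round head 22 mm across and 40 mm high with a thin steel band, on a steel shank 10 mm thick and 60 mm long whose last 10 mm taper to 4 mm. Origin on the axis at the head's underside (the shoulder that rests on the stand or hasp); z up towards the head, so the head spans z 0 to 40 mm and the tip is at z -60 mm. Stands upright in one of the stand's holes, which one varies
- pin_blue: a pin of the same shape with a blue head; stays in the stand
- pin_black: a pin of the same shape with a black head; stays in the stand
- elbow: loose bronze pipe elbow, legs 32 mm long, 33 mm high, lying between the case's front and the stand; a bystander
- elbow_b: loose bronze pipe elbow, legs 40 mm long, 41 mm high, lying to the right; a bystander
- valve: loose brass ball valve with a blue lever, 74 mm long, 48 mm high; a bystander to the right

How it is judged:
By the outcome, as a careful person would: the job done as asked, in the order asked, and still so for the second after the job is handed in, with the robot touching nothing.
It also fails if it takes over 64 s, if anything falls off the work surface, if the arm or the gripper's body presses on something with over 40 N, if the wrist force passes 120 N, or if a joint passes its speed limit or range.

## Robot

A 6-joint arm with a two-finger parallel gripper is mounted at the origin on the work surface. World frame = base frame: x ahead of the robot, y to its left, z up, the work surface at z = 0. Lengths are in m, angles in rad, forces in N, time in s.
With the tool pointing down it reaches from about 0.325 to 0.75 m from the base axis. Payload 7.6 kg.
Tool frame: the origin (TCP) lies at the very end of the fingers, on their centre line; the grasp point (between the pads) lies 19 mm behind it; z points along the fingers, y is the line along which they close (so a half turn about z gives the same grasp; the last joint's range is limited). The gripper opens to 85 mm and grips with 20 to 120 N. Pads are 22 mm wide; open, the fingers measure 114 mm over their backs; the gripper's body (76 mm by 85 mm) begins 54 mm behind the grasp point. The pads swing forward as they close: fully open they stand 13 mm farther back than shut.
Start: joints at [1.146, 0.052, 1.401, -0, 1.689, -0.07], TCP at [0.182, 0.492, 0.231] pointing down, gripper open.
Joint ranges: [-2.9, 2.9], [-0.91, 2.17], [0.12, 2.37], [-1.06, 4.2], [0.26, 2.73], [-2.93, 2.93]. Speed limits (rad/s): [2.57, 2.57, 3.01, 3.14, 3.14, 3.14].

## Interface

Orientations are given as a rotation vector (axis times angle).
In Python, from workcell import bot, eyes, workorder, finder gives the robot as it stands.
- The arm moves only by the tool play_rows, never from a script. Its argument "series" is a list of rows, each a list of 5 numbers: the shift along the tool's x, y, z in cm, then the turn about the tool's z in rad, then the opening, from -1 (shut) to 1 (fully open). A call has 1 to 10 rows; each row shifts and turns the commanded pose from where the row before left it, along the tool's axes as they then stand; what a row does not reach is not made up. A row lasts 1/12 s, in which the tool goes at most 41.7 mm and 7.16 degrees, less where a joint would pass 70% of its speed; a pose out of reach is approached as far as the arm can. A call with a gripper value outside its range is refused whole. The fingers move at their own pace and stop on an object; the grip force is fixed at half the most. Time passes only in rows, so rows that do not move let the fingers close. It gives the time, the measured TCP pose, the force, the opening and the grip force at its end, in the units of the state.
- bot.get_state(): the state, without advancing time (a new reading comes with each control period).
- eyes.capture(name): name is "side" or "top"; returns the picture (420x560x3 uint8, red, green, blue); there is no depth.
- eyes.camera_params(name): a dict with "fx", "fy", "cx", "cy" (pixels), "R" (3x3) and "t" (3): a world point X has camera coordinates R X + t. Camera axes: x right, y down, z forward; pixel columns grow to the right and rows downward; lengths in m; the calibration is good to about 2 mm. A picture is of the moment at which its call begins. camera_params takes no time and is no camera call.
- workorder.close_job(): hands the job in; it is judged then, once.
Trained networks look in the newest picture that a camera, given by its name, has taken for a name from the list of things; names that differ only in an ending like _2 or _b are one class to them, and where a whole thing is asked for, a point or a joint stands for the part that bears it (a point fixed in the world has none). Each returns a list of dicts, best first, with "confidence" (0 to 1); they miss things now and then, are a little off and sometimes report something else, mostly with a low value. They report only what shows in the picture. A call takes as long as a camera call.
- finder.recognise(camera, target): "rect" ([left, top, right, bottom] in pixels, round what is visible of it).
- finder.cut_out(camera, target): "mask" (420x560 bool, what is visible of it) and "rect" ([left, top, right, bottom] in pixels, round what is visible of it).
The state is a dict: "clock": time; "joints": joint angles; "dq": joint speeds; "joint_torque": joint torques, N m; "position": TCP position; "eef_rot": TCP orientation; "ft_force": force on the tool from outside, world axes, zero at the start; "moment": the same for the moment, N m; "width": opening from 0.0 (shut) to 1.0 (fully open); "grip_force": force on a finger pad.
Only numpy, scipy, OpenCV 4.12 (cv2) and the standard library are available. Lean on these libraries where they do the work, as an engineer would, in place of code of your own. Each camera call takes 0.05 s, during which the arm holds its last target. There are 200 camera calls.

## Working session

There is one attempt and no reset: what is moved stays moved. The work goes in short steps, Python scripts to look and compute and a tool call to move; the robot and the scene stay as the last step left them, time stands still between calls to the robot, and variables do not carry over. Pictures are saved under pics/ and viewed, at most 10 in all, crops included, and the job is handed in when it is done.

Besides the shell and the picture viewer there is one more tool, called after ">>>" as name([rows], argument=value, ...), one row to a line, values as JSON. play_rows: Moves the arm, as the interface text tells. Its arguments: {"type":"object","properties":{"series":{"type":"array","items":{"type":"array","items":{"type":"number"}}}},"required":["series"]}

```bash
ls; mkdir -p pics
cat > h.py <<'E'
import numpy as np, cv2
from workcell import bot, eyes, workorder, finder
P={c:eyes.camera_params(c) for c in("side","top")}
def proj(c,X):
    p=P[c]; X=np.atleast_2d(X)@np.array(p["R"]).T+np.array(p["t"])
    return np.c_[p["fx"]*X[:,0]/X[:,2]+p["cx"],p["fy"]*X[:,1]/X[:,2]+p["cy"]]
def M(c):
    p=P[c]; return np.array([[p["fx"],0,p["cx"]],[0,p["fy"],p["cy"]],[0,0,1]])@np.c_[p["R"],p["t"]]
def tri(a,b):  # side px, top px
    x=cv2.triangulatePoints(M("side"),M("top"),np.float64(a).reshape(2,1),np.float64(b).reshape(2,1))[:,0]
    X=x[:3]/x[3]; return X, proj("side",X)[0]-a, proj("top",X)[0]-b
def onz(c,uv,z):
    p=P[c]; R=np.array(p["R"]); C=-R.T@np.array(p["t"])
    d=R.T@np.array([(uv[0]-p["cx"])/p["fx"],(uv[1]-p["cy"])/p["fy"],1]); return C+d*(z-C[2])/d[2]
E
python3 - <<'E'
from h import *
for c in P:
    im=eyes.capture(c); cv2.imwrite(f"pics/{c}0.png",im[:,:,::-1])
    R=np.array(P[c]["R"]); print(c,-R.T@P[c]["t"],R[2],P[c]["fx"])
    for n in["pin","pin_blue","pin_black","stand","case","lid","lid_pad","lid_hole","hasp_hole","elbow","valve"]:
        try: print(n,[(np.round(d["rect"]).tolist(),round(d["confidence"],2)) for d in finder.recognise(c,n)[:3]])
        except Exception as e: print(n,e)
print(bot.get_state())
E
```

```text
pics
side [0.38324799 0.91011124 0.70975427] [ 0.12821925 -0.83579201 -0.53386471] 520.5911632367335
pin [([203.0, 144.0, 296.0, 216.0], 0.74), ([270.0, 312.0, 282.0, 338.0], 0.62)]
pin_blue [([264.0, 291.0, 274.0, 317.0], 0.69)]
pin_black [([270.0, 337.0, 288.0, 365.0], 0.85), ([265.0, 291.0, 275.0, 315.0], 0.74)]
stand [([252.0, 300.0, 302.0, 415.0], 0.84)]
case [([204.0, 145.0, 309.0, 262.0], 0.58), ([271.0, 336.0, 288.0, 363.0], 0.47)]
lid [([206.0, 148.0, 300.0, 217.0], 0.58)]
lid_pad [([204.0, 148.0, 294.0, 216.0], 0.94)]
lid_hole [([203.0, 148.0, 294.0, 214.0], 0.79)]
hasp_hole [([292.0, 153.0, 320.0, 178.0], 0.59), ([201.0, 147.0, 309.0, 257.0], 0.58)]
elbow [([302.0, 277.0, 334.0, 300.0], 0.8), ([327.0, 176.0, 347.0, 196.0], 0.66), ([203.0, 144.0, 311.0, 262.0], 0.66)]
valve [([290.0, 158.0, 316.0, 182.0], 0.82)]
top [ 0.43033061 -0.06813274  1.00978813] [ 0.13415633  0.02380068 -0.99067432] 411.1404135179865
pin [([117.0, 233.0, 134.0, 244.0], 0.7)]
pin_blue [([141.0, 226.0, 154.0, 234.0], 0.71), ([251.0, 142.0, 361.0, 221.0], 0.19)]
pin_black [([250.0, 141.0, 356.0, 239.0]
[... 497 characters left out ...]
 202.0, 455.0, 233.0], 0.72)]
{'clock': 1.2, 'joints': array([ 1.14570776e+00,  5.22005495e-02,  1.40070342e+00,  2.44713906e-05,
        1.68861364e+00, -7.03323797e-02]), 'dq': array([-0.00013094, -0.00027309, -0.00203028,  0.00097403,  0.00036392,
        0.00077461]), 'joint_torque': array([ 1.09519497e-04, -3.81539798e+01, -3.60312116e+01, -1.54775410e-05,
        1.90909577e-04, -3.57027943e-05]), 'position': array([0.18235925, 0.49232728, 0.23132132]), 'eef_rot': array([-5.54326833e-01, -3.09229587e+00, -1.23642461e-04]), 'ft_force': array([ 0.48454807, -0.51931012,  0.26278555]), 'moment': array([-0.03713772,  0.05301767,  0.05845993]), 'grip_force': 0.0, 'width': 0.9988991758773055}
```

Run:
```python
import cv2
s=cv2.imread("pics/side0.png"); t=cv2.imread("pics/top0.png")
cv2.imwrite("pics/side1.png",cv2.resize(s[125:425,180:370],None,fx=2,fy=2,interpolation=2) if 0 else cv2.resize(s[130:270,190:360],None,fx=4,fy=4,interpolation=2))
cv2.imwrite("pics/side2.png",cv2.resize(s[270:420,230:380],None,fx=4,fy=4,interpolation=2))
cv2.imwrite("pics/top1.png",cv2.resize(t[130:280,80:280],None,fx=4,fy=4,interpolation=2))
cv2.imwrite("pics/top2.png",cv2.resize(t[130:280,240:440],None,fx=4,fy=4,interpolation=2))
```

```text
(no output)
```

View pics/side1.png

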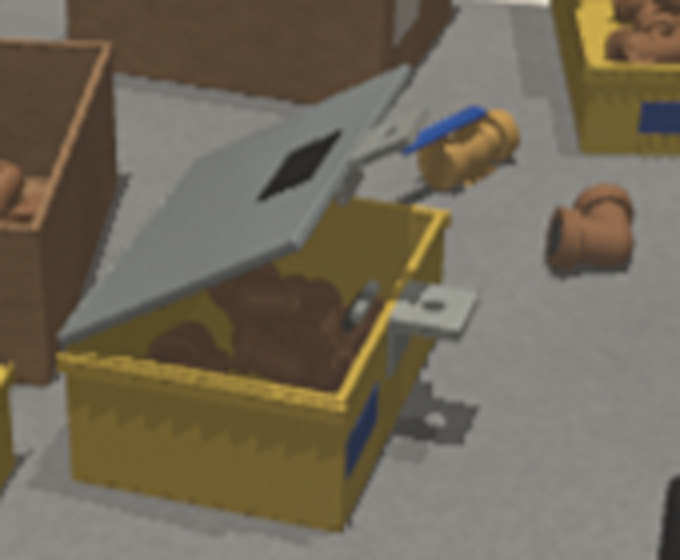

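View pics/side2.png

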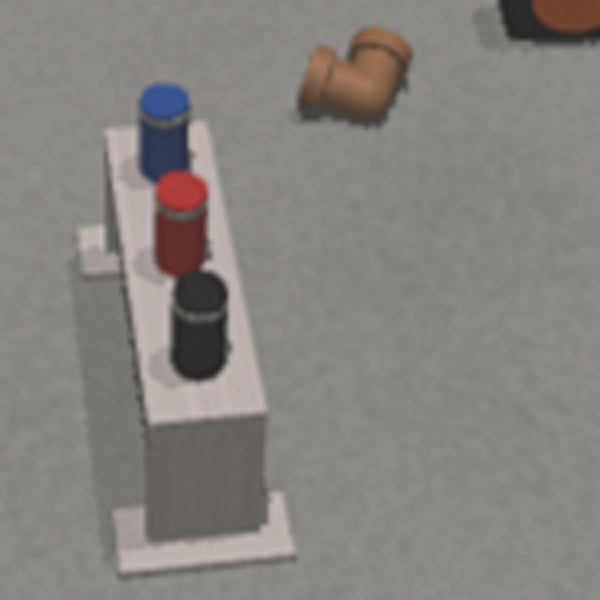

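View pics/top1.png

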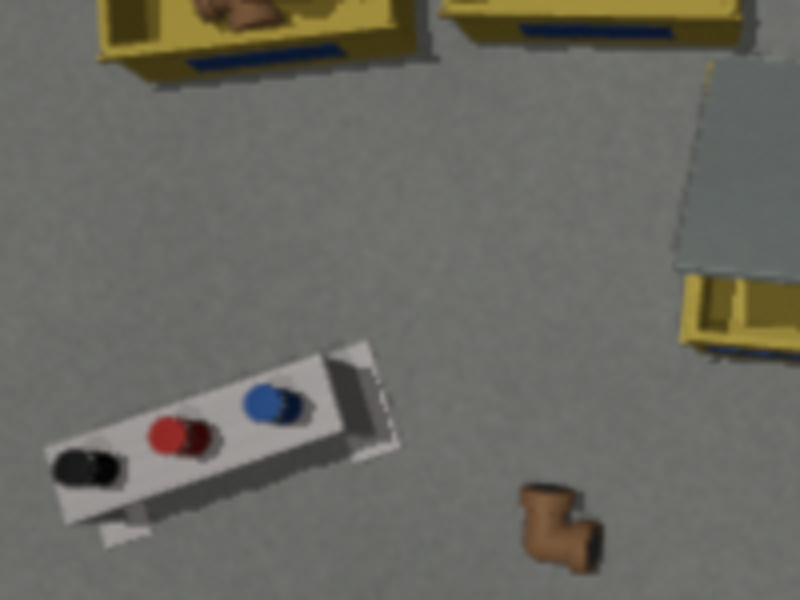

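View pics/top2.png

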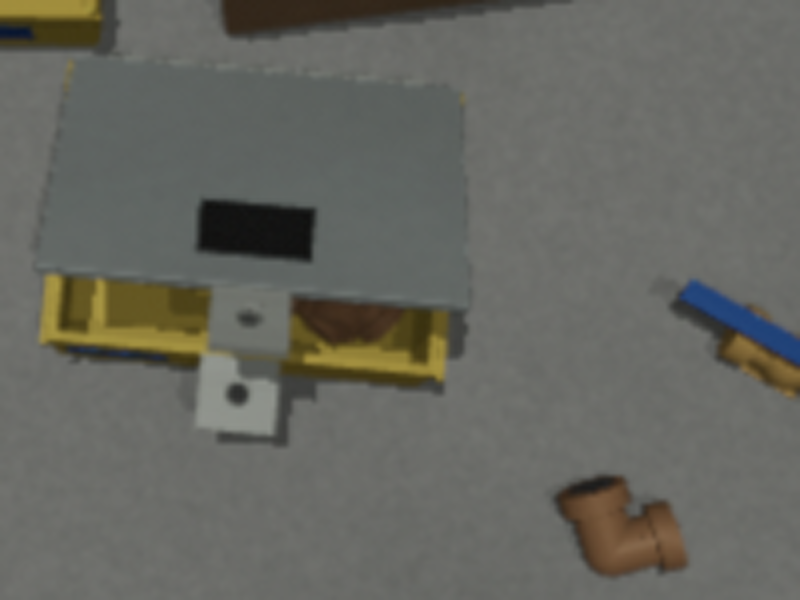

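```bash
cat > fit.py <<'E'
from h import *
from scipy.optimize import least_squares
px=lambda o,u,v:np.array([o[0]+(u+.5)/4-.5,o[1]+(v+.5)/4-.5])
S1,S2,T1,T2=(190,130),(230,270),(80,130),(240,130)
if __name__=="__main__":
    for n,a,b in[("red",(182,187),(168,436)),("blue",(164,100),(266,404)),("black",(200,289),(75,467))]:
        print(n,*[np.round(v,4) for v in tri(px(S2,*a),px(T1,*b))])
    for n,a,b in[("hasp",(433,305),(237,394)),("lidhole",(398,130),(249,318)),("pad",(299,166),(256,230))]:
        print(n,*[np.round(v,4) for v in tri(px(S1,*a),px(T2,*b))])
    lid=lambda d,y,z:("l",-d,y,z)
    obs=[("side",px(S1,433,305),("c",-.101,0,.0885)),("top",px(T2,237,394),("c",-.101,0,.0885)),
     ("side",px(S1,343,408),("c",-.08,.11,.088)),("side",px(S1,447,212),("c",-.08,-.11,.088)),
     ("top",px(T2,40,343),("c",-.08,.11,.088)),("top",px(T2,443,383),("c",-.08,-.11,.088)),
     ("side",px(S1,398,130),lid(.181,0,.006)),("top",px(T2,249,318),lid(.181,0,.006)),
     ("side",px(S1,299,166),lid(.125,0,.010)),("top",px(T2,256,230),lid(.125,0,.010)),
     ("top",px(T2,38,270),lid(.162,.111,.008)),("top",px(T2,468,305),lid(.162,-.111,.008)),
     ("side",px(S1,300,248),lid(.162,.111,0)),("side",px(S1,408,68),lid(.162,-.111,.008))]
    def W(q,o):
        x,y,w,a=q; k,X,Y,Z=o
        if k=="l": X,Z=.08+X*np.cos(a)+Z*np.sin(a), .09-X*np.sin(a)+Z*np.cos(a)
        return np.array([x+X*np.cos(w)-Y*np.sin(w),y+X*np.sin(w)+Y*np.cos(w),Z])
    f=lambda q:np.concatenate([proj(c,W(q,o))[0]-p for c,p,o in obs])
    r=least_squares(f,[.55,-.1,0,.5],loss="soft_l1"); q=r.x; print("case",q.round(4)); print(f(q).reshape(-1,2).round(1).tolist())
    for n,o in[("hasp",("c",-.101,0,.0885)),("pad",lid(.125,0,.01)),("padshut",("c",-.045,0,.1)),("lidhole",lid(.181,0,.006))]: print(n,W(q,o).round(4))
E
python3 fit.py
```

```text
red [0.4814 0.292  0.1133] [0.0734 0.0103] [-0.0091 -0.0875]
blue [0.4982 0.2388 0.1111] [0.2638 0.0396] [-0.0363 -0.3315]
black [0.4655 0.344  0.1116] [-0.0835 -0.0108] [0.0092 0.0941]
hasp [ 0.496  -0.0985  0.087 ] [0.2231 0.0282] [-0.0359 -0.3651]
lidhole [ 0.5225 -0.1024  0.1943] [-0.8138 -0.1313] [0.1542 1.4398]
pad [ 0.5762 -0.1087  0.1626] [0.2854 0.0551] [-0.0647 -0.4977]
case [ 0.5951 -0.1102 -0.1203  0.5635]
[[0.7, -0.4], [-0.2, 0.1], [0.5, -1.8], [0.2, -0.5], [1.3, -0.9], [-1.8, -1.9], [-2.4, 0.9], [-0.3, -0.1], [0.8, -0.7], [-0.5, -0.1], [-1.3, -0.8], [0.5, 0.2], [1.1, 0.6], [0.7, -1.6]]
hasp [ 0.4949 -0.0981  0.0885]
pad [ 0.5749 -0.1078  0.1652]
padshut [ 0.5505 -0.1048  0.1   ]
lidhole [ 0.5258 -0.1018  0.1917]
```

```bash
cat > d.py <<'E'
import numpy as np
from scipy.spatial.transform import Rotation
def deltas(p,rv,targets):
    R=Rotation.from_rotvec(rv).as_matrix(); y=R[:,1]; psi=np.arctan2(y[1],y[0])
    print("psi",round(np.degrees(psi),2),"tilt",np.degrees(np.arccos(-R[2,2])).round(2))
    for t in targets:
        t=np.array(t); print(t[:3].round(4),"->cm",(R.T@(t[:3]-p)*100).round(2)); p=t[:3]
E
python3 - <<'E'
from d import *; from workcell import bot
s=bot.get_state()
h=np.array([.5951+.08*np.cos(.1203),-.1102-.08*np.sin(.1203),.09]); ux=np.array([np.cos(.1203),-np.sin(.1203),0])
P=lambda a:h+ux*(-.125*np.cos(a)+.01*np.sin(a))+np.array([0,0,.125*np.sin(a)+.01*np.cos(a)])
deltas(s["position"],s["eef_rot"],[(.575,-.108,.25),P(.5635)+[0,0,.012],P(.5),P(.4),P(.3),P(.2),P(.12),P(.06),P(0)])
E
```

```text
psi 69.67 tilt 0.0
[ 0.575 -0.108  0.25 ] ->cm [-57.67 -42.66  -1.87]
[ 0.5749 -0.1078  0.1772] ->cm [0.02 0.02 7.28]
[ 0.5704 -0.1072  0.1587] ->cm [ 0.44 -0.11  1.85]
[ 0.5641 -0.1065  0.1479] ->cm [ 0.62 -0.15  1.08]
[ 0.5589 -0.1058  0.1365] ->cm [ 0.51 -0.12  1.14]
[ 0.5549 -0.1053  0.1246] ->cm [ 0.39 -0.09  1.19]
[ 0.5525 -0.1051  0.1149] ->cm [ 0.23 -0.06  0.97]
[ 0.5512 -0.1049  0.1075] ->cm [ 0.12 -0.03  0.74]
[ 0.5504 -0.1048  0.1   ] ->cm [ 0.08 -0.02  0.75]
```

>>> play_rows([
  [-1, -0.8, -0.1, 0, -1],
  [-2.4, -1.8, -0.1, 0, -1],
  [-2.4, -1.8, -0.1, 0, -1],
  [-2.4, -1.8, -0.1, 0, -1],
  [-2.4, -1.8, -0.1, 0, -1],
  [-2.4, -1.8, -0.1, 0, -1],
  [-2.4, -1.8, -0.1, 0, -1],
  [-2.4, -1.8, -0.1, 0, -1],
  [-2.4, -1.8, -0.1, 0, -1],
  [-2.4, -1.8, -0.1, 0, -1],
])

```text
clock: 2.03
position: [0.3357, 0.2524, 0.2415]
eef_rot: [0.554, 3.092, 0.001]
ft_force: [0.8, 0.7, 0.0]
width: 0.001
grip_force: 0.0
```

>>> play_rows([
  [-2.4, -1.8, -0.1, 0, -1],
  [-2.4, -1.8, -0.1, 0, -1],
  [-2.4, -1.8, -0.1, 0, -1],
  [-2.4, -1.8, -0.1, 0, -1],
  [-2.4, -1.8, -0.1, 0, -1],
  [-2.4, -1.8, -0.1, 0, -1],
  [-2.4, -1.8, -0.1, 0, -1],
  [-2.4, -1.8, -0.1, 0, -1],
  [-2.4, -1.8, -0.1, 0, -1],
  [-2.4, -1.8, -0.1, 0, -1],
])

```text
clock: 2.87
position: [0.4979, 0.0002, 0.2515]
eef_rot: [0.555, 3.092, -0.0]
ft_force: [0.3, 0.1, 0.2]
width: 0.004
grip_force: 0.0
```

>>> play_rows([
  [-2.4, -1.8, 0, 0, -1],
  [-2.4, -1.8, 0, 0, -1],
  [-2.4, -1.8, 0, 0, -1],
  [-2.4, -1.2, 0, 0, -1],
  [-1.5, -0.7, 0, 0, -1],
  [0, 0, 0, 0, -1],
  [0, 0, 0, 0, -1],
])

```text
clock: 3.45
position: [0.5761, -0.1057, 0.2508]
eef_rot: [-0.556, -3.091, -0.0]
ft_force: [0.1, -0.1, -0.1]
width: -0.005
grip_force: 0.0
```

Run:
```python
from d import *; from workcell import bot
s=bot.get_state(); print(s["clock"],s["ft_force"])
deltas(s["position"],s["eef_rot"],[(.5749,-.1078,.1772)])
```

```text
3.45 [ 0.06573324 -0.12794259 -0.08617642]
psi 69.59 tilt 0.06
[ 0.5749 -0.1078  0.1772] ->cm [ 0.04 -0.24  7.36]
```

>>> play_rows([
  [0, -0.1, 2.5, 0, -1],
  [0, -0.1, 2.5, 0, -1],
  [0, 0, 2, 0, -1],
  [0, 0, 0.3, 0, -1],
  [0.1, 0, 0.5, 0, -1],
  [0.2, 0, 0.5, 0, -1],
  [0.2, -0.1, 0.5, 0, -1],
  [0.2, -0.1, 0.4, 0, -1],
  [0.2, 0, 0.4, 0, -1],
  [0.2, -0.1, 0.4, 0, -1],
])

```text
clock: 4.28
position: [0.5644, -0.1056, 0.1516]
eef_rot: [0.554, 3.091, 0.0]
ft_force: [0.6, 0.2, 0.8]
width: -0.001
grip_force: 0.6
```

>>> play_rows([
  [0.2, 0, 0.4, 0, -1],
  [0.2, -0.1, 0.4, 0, -1],
  [0.2, 0, 0.4, 0, -1],
  [0.2, 0, 0.4, 0, -1],
  [0.1, -0.1, 0.4, 0, -1],
  [0.1, 0, 0.4, 0, -1],
  [0.1, 0, 0.4, 0, -1],
  [0.1, 0, 0.3, 0, -1],
  [0.1, 0, 0.3, 0, -1],
  [0, 0, 0, 0, -1],
])

```text
clock: 5.12
position: [0.5512, -0.1029, 0.1165]
eef_rot: [-0.554, -3.091, -0.0]
ft_force: [0.1, 0.3, 0.0]
width: 0.002
grip_force: 0.0
```

>>> play_rows([
  [0, 0, 0.2, 0, -1],
  [0, 0, 0.2, 0, -1],
  [0, 0, 0.2, 0, -1],
  [0, 0, 0.2, 0, -1],
  [0, 0, 0.2, 0, -1],
])

```text
clock: 5.53
position: [0.5514, -0.103, 0.1078]
eef_rot: [-0.554, -3.092, -0.0]
ft_force: [-2.5, -1.0, 4.0]
width: 0.003
grip_force: 1.8
```

>>> play_rows([
  [0, 0, 0.2, 0, -1],
  [0, 0, 0.1, 0, -1],
  [0, 0, 0.1, 0, -1],
  [0, 0, 0, 0, -1],
])

```text
clock: 5.87
position: [0.5514, -0.103, 0.1027]
eef_rot: [-0.554, -3.092, -0.0]
ft_force: [0.6, -0.3, -0.8]
width: 0.0
grip_force: 0.0
```

Snapped, apparently. A light push to be sure, then up and towards the pin.

>>> play_rows([
  [0, 0, 0.1, 0, -1],
  [0, 0, 0.1, 0, -1],
  [0, 0, 0.1, 0, -1],
  [0, 0, 0, 0, -1],
])

```text
clock: 6.2
position: [0.5515, -0.103, 0.1001]
eef_rot: [-0.554, -3.092, -0.0]
ft_force: [-0.2, 0.2, 0.0]
width: 0.0
grip_force: 0.0
```

>>> play_rows([
  [0, 0, -1, 0, -1],
  [0, 0, -3, 0, -1],
  [0, 0, -3, 0, -1],
  [0, 0, -3, 0, -1],
  [1, 1.7, -2, 0, -1],
  [1.5, 2.6, 0, 0, -1],
  [1.5, 2.6, 0, 0, -1],
  [1.5, 2.6, 0, 0, -1],
  [1.5, 2.6, 0, 0, -1],
  [1.5, 2.6, 0, 0, -1],
])

```text
clock: 7.03
position: [0.5225, 0.0657, 0.2214]
eef_rot: [0.554, 3.091, 0.001]
ft_force: [0.6, -0.8, -0.3]
width: 0.003
grip_force: 0.0
```

>>> play_rows([
  [1.5, 2.6, 0, 0, -1],
  [1.5, 2.6, 0, 0, -1],
  [1.5, 2.6, 0, 0, -1],
  [1.5, 2.6, 0, 0, 1],
  [1.5, 2.6, 0, 0, 1],
  [1.5, 2.5, 0, 0, 1],
  [1.5, 2.5, 0, 0, 1],
  [1.4, 2.1, 0, 0, 1],
  [0, 0, 0, 0.11, 1],
  [0, 0, 0, 0.11, 1],
])

```text
clock: 7.87
position: [0.4806, 0.2957, 0.2211]
eef_rot: [0.894, 3.011, 0.001]
ft_force: [0.8, -0.6, -0.6]
width: 0.976
grip_force: 0.0
```

>>> play_rows([
  [0, 0, 0, 0.11, 1],
  [0, 0, 0, 0.11, 1],
  [0, 0, 0, 0.11, 1],
  [0, 0, 0, 0.11, 1],
  [0, 0, 0, 0.11, 1],
  [0, 0, 0, 0.11, 1],
  [0, 0, 0, 0.04, 1],
  [0, 0, 0, 0, 1],
])

```text
clock: 8.53
position: [0.4812, 0.2942, 0.2212]
eef_rot: [1.871, 2.523, 0.001]
ft_force: [0.2, 0.2, -0.5]
width: 1.002
grip_force: 0.0
```

Run:
```python
from d import *; from h import *
s=bot.get_state(); print(s["clock"],s["position"],s["ft_force"])
deltas(s["position"],s["eef_rot"],[(.4812,.2918,.0815)])
a=eyes.capture("side");b=eyes.capture("top")
cv2.imwrite("pics/side_b.png",a[:,:,::-1]);cv2.imwrite("pics/top_b.png",b[:,:,::-1])
u=lambda i,x,y:cv2.resize(i[y:y+75,x:x+100,::-1],None,fx=5,fy=5,interpolation=2)
up=lambda i,x,y,w,h:cv2.resize(i[y:y+h,x:x+w,::-1],(w*4,h*4),interpolation=2)
cv2.imwrite("pics/m1.png",np.vstack([np.hstack([up(a,230,130,100,75),up(b,260,170,100,75)]),np.hstack([up(a,230,270,100,75),up(b,80,200,100,75)])]))
```

```text
8.5333 [0.48119574 0.29421644 0.2212235 ] [ 0.20485305  0.21323211 -0.51151624]
psi 16.88 tilt 0.06
[0.4812 0.2918 0.0815] ->cm [-0.23 -0.08 13.97]
```

View pics/m1.png

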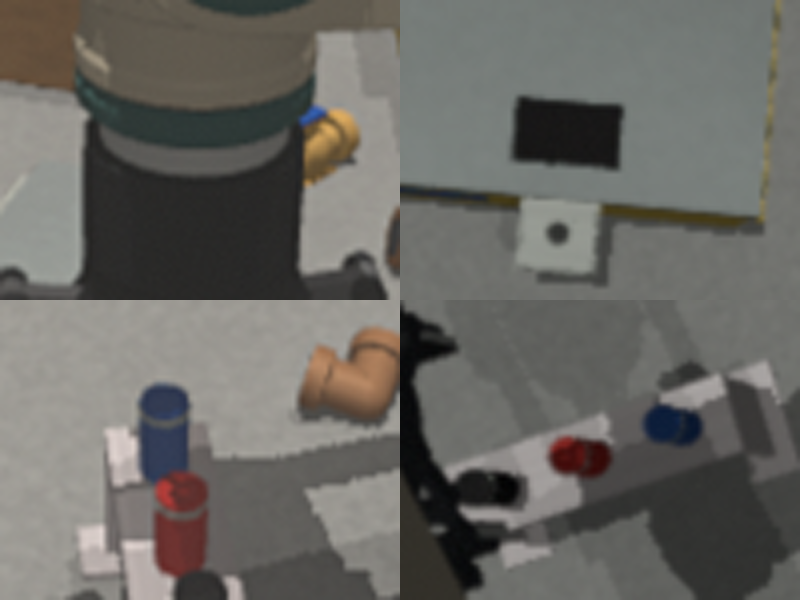

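>>> play_rows([
  [-0.1, -0.1, 2, 0, 1],
  [-0.1, 0, 2.5, 0, 1],
  [0, 0, 2.5, 0, 1],
  [0, 0, 2.5, 0, 1],
  [0, 0, 2, 0, 1],
  [0, 0, 1.5, 0, 1],
  [0, 0, 0.8, 0, 1],
  [0, 0, 0, 0, 1],
])

```text
clock: 9.3
position: [0.4799, 0.2915, 0.0805]
eef_rot: [-1.867, -2.524, 0.005]
ft_force: [-0.2, -0.5, -0.4]
width: 1.0
grip_force: 0.0
```

>>> play_rows([
  [0, 0, 0, 0, -1],
  [0, 0, 0, 0, -1],
  [0, 0, 0, 0, -1],
  [0, 0, 0, 0, -1],
  [0, 0, 0, 0, -1],
  [0, 0, 0, 0, -1],
  [0, 0, 0, 0, -1],
  [0, 0, 0, 0, -1],
])

```text
clock: 9.97
position: [0.4811, 0.2922, 0.0832]
eef_rot: [1.869, 2.524, 0.002]
ft_force: [-0.8, -0.7, 6.3]
width: 0.239
grip_force: 58.6
```

>>> play_rows([
  [0, 0, -0.5, 0, -1],
  [0, 0, -1, 0, -1],
  [0, 0, -1.5, 0, -1],
  [0, 0, -2, 0, -1],
  [0, 0, -2, 0, -1],
  [0, 0, -2, 0, -1],
  [0, 0, -2, 0, -1],
  [0, 0, -2, 0, -1],
  [0, 0, -1.5, 0, -1],
  [0, 0, 0, 0, -1],
])

```text
clock: 10.8
position: [0.4818, 0.2925, 0.2318]
eef_rot: [1.868, 2.522, 0.01]
ft_force: [0.2, -0.5, 0.5]
width: 0.236
grip_force: 58.6
```

Run:
```python
from d import *; from h import *; from fit import px
s=bot.get_state(); p=s["position"];print(s["clock"],p,s["ft_force"],s["grip_force"],s["width"])
a=eyes.capture("side");b=eyes.capture("top")
q=np.array([299.4,228.1]); H=onz("top",q,.096); print("hole",H)
print(proj("side",[p,p-[0,0,.008],p-[0,0,.068]]))
up=lambda i,x,y,w,h:cv2.resize(i[y:y+h,x:x+w,::-1],(w*4,h*4),interpolation=2)
cv2.imwrite("pics/m2.png",np.hstack([up(a,220,190,100,130),up(b,80,170,100,130)]))
```

```text
10.8 [0.48182326 0.29253422 0.23183539] [ 0.17344309 -0.52434509  0.52522737] 58.6337274312973 0.23628265878452828
hole [ 0.49459673 -0.09938317  0.096     ]
[[276.13143415 258.49395524]
 [276.04060829 262.70799801]
 [275.38956268 292.91452718]]
```

View pics/m2.png

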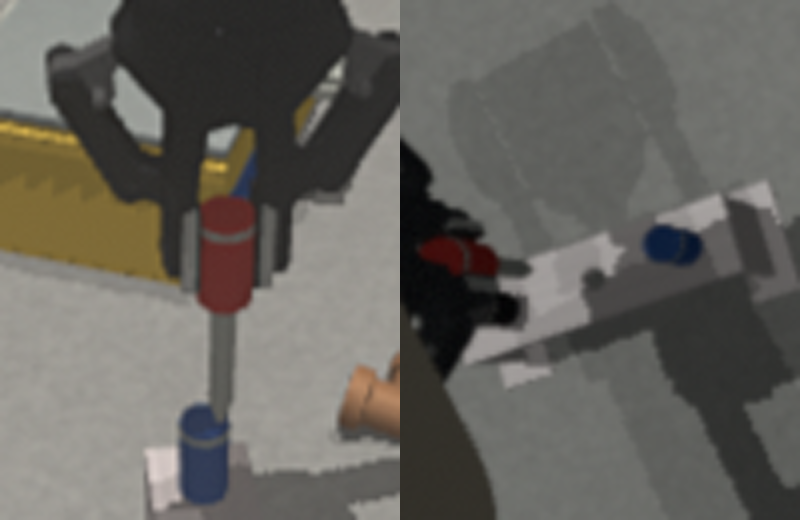

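>>> play_rows([
  [-1, -0.3, 0, 0, -1],
  [-2, -0.5, 0, 0, -1],
  [-3, -0.8, 0, 0, -1],
  [-3, -0.8, 0, 0, -1],
  [-3, -0.8, 0, 0, -1],
  [-3, -0.8, 0, 0, -1],
  [-3, -0.8, 0, 0, -1],
  [-3, -0.8, 0, 0, -1],
  [-3, -0.8, 0, 0, -1],
  [-3, -0.8, 0, 0, -1],
])

```text
clock: 11.73
position: [0.4896, 0.0107, 0.2257]
eef_rot: [-1.869, -2.523, 0.002]
ft_force: [0.6, -0.2, -0.7]
width: 0.241
grip_force: 58.7
```

>>> play_rows([
  [-3, -0.8, 0, 0, -1],
  [-3, -0.8, 0, 0, -1],
  [-3, -0.8, 0, 0, -1],
  [-2, -0.5, 0, 0, -1],
  [-0.8, -0.2, 0, 0, -1],
  [0, 0, 0, -0.1, -1],
  [0, 0, 0, -0.1, -1],
  [0, 0, 0, -0.1, -1],
  [0, 0, 0, -0.1, -1],
  [0, 0, 0, -0.1, -1],
])

```text
clock: 12.57
position: [0.4948, -0.1089, 0.226]
eef_rot: [-1.178, -2.91, -0.0]
ft_force: [-0.1, 0.4, -0.6]
width: 0.239
grip_force: 58.7
```

>>> play_rows([
  [0, 0, 0, -0.1, -1],
  [0, 0, 0, -0.1, -1],
  [0, 0, 0, -0.1, -1],
  [0, 0, 0, -0.1, -1],
  [0, 0, 0, -0.1, -1],
  [0, 0, 0, -0.1, -1],
  [0, 0, 0, -0.05, -1],
  [0, 0, 0, 0, -1],
  [0, 0, 0, 0, -1],
])

```text
clock: 13.32
position: [0.495, -0.1089, 0.2264]
eef_rot: [-0.198, -3.134, -0.001]
ft_force: [-0.2, -0.4, 0.1]
width: 0.24
grip_force: 58.6
```

Run:
```python
from d import *; from h import *
s=bot.get_state(); p=s["position"];print(s["clock"],p,s["joints"])
deltas(p,s["eef_rot"],[(.4946,-.099,.183)])
```

```text
13.3167 [ 0.49495513 -0.10890225  0.22640476] [-2.89536092e-01  3.24794838e-03  1.46034027e+00  1.58358565e-04
  1.67960067e+00 -1.73403909e+00]
psi 82.76 tilt 0.09
[ 0.4946 -0.099   0.183 ] ->cm [0.15 0.98 4.34]
```

>>> play_rows([
  [0.1, 0.5, 0, 0, -1],
  [0, 0.5, 1, 0, -1],
  [0, 0, 2, 0, -1],
  [0, 0, 1.3, 0, -1],
  [0, 0, 0, 0, -1],
  [0, 0, 0, 0, -1],
])

```text
clock: 13.82
position: [0.4952, -0.0986, 0.1833]
eef_rot: [-0.196, -3.133, -0.001]
ft_force: [0.1, 0.2, 0.2]
width: 0.237
grip_force: 58.6
```

Run:
```python
from d import *; from h import *
s=bot.get_state(); p=s["position"];print(s["clock"],p)
a=eyes.capture("side");b=eyes.capture("top")
print("pred tip",proj("side",p-[0,0,.070]),proj("top",p-[0,0,.07]))
print("hole",proj("side",[.4946,-.099,.096]),proj("top",[.4946,-.099,.096]))
up=lambda i,x,y,w,h:cv2.resize(i[y:y+h,x:x+w,::-1],(w*6,h*6),interpolation=2)
cv2.imwrite("pics/m3.png",np.hstack([up(a,265,150,65,75),up(b,265,185,65,75)]))
```

```text
13.8167 [ 0.49521173 -0.0985764   0.18332643]
pred tip [[298.9240683  196.00367463]] [[299.27293667 227.26228546]]
hole [[298.90652507 202.4949501 ]] [[299.2273074  228.10336522]]
```

View pics/m3.png

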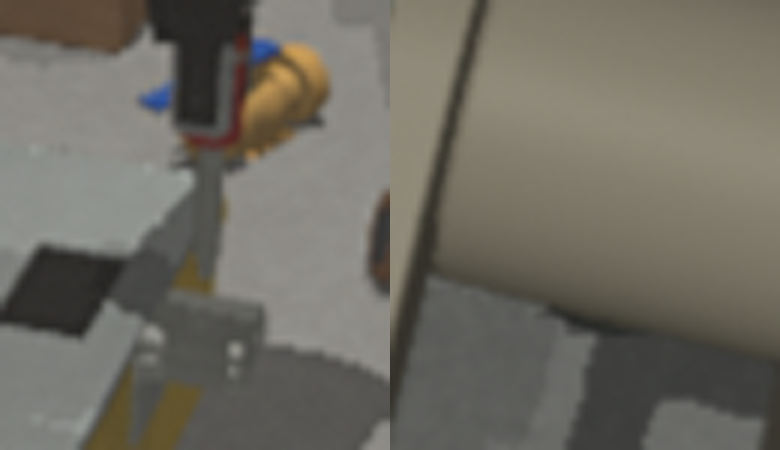

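>>> play_rows([
  [0, 0, 0.5, 0, -1],
  [0, 0, 0.5, 0, -1],
  [0, 0, 0.3, 0, -1],
  [0, 0, 0.3, 0, -1],
  [0, 0, 0.3, 0, -1],
  [0, 0, 0.3, 0, -1],
  [0, 0, 0.3, 0, -1],
  [0, 0, 0.3, 0, -1],
])

```text
clock: 14.58
position: [0.4957, -0.0992, 0.156]
eef_rot: [0.196, 3.135, 0.0]
ft_force: [-0.4, 0.1, 0.0]
width: 0.238
grip_force: 58.6
```

>>> play_rows([
  [0, 0, 0.3, 0, -1],
  [0, 0, 0.3, 0, -1],
  [0, 0, 0.3, 0, -1],
  [0, 0, 0.3, 0, -1],
  [0, 0, 0.3, 0, -1],
  [0, 0, 0.3, 0, -1],
])

```text
clock: 15.08
position: [0.4957, -0.0991, 0.138]
eef_rot: [0.196, 3.135, 0.0]
ft_force: [0.3, -0.2, -0.5]
width: 0.238
grip_force: 58.6
```

>>> play_rows([
  [0, 0, 0.3, 0, -1],
  [0, 0, 0.3, 0, -1],
  [0, 0, 0.3, 0, -1],
  [0, 0, 0.3, 0, -1],
  [0, 0, 0.3, 0, -1],
  [0, 0, 0.3, 0, -1],
])

```text
clock: 15.58
position: [0.4957, -0.0991, 0.12]
eef_rot: [0.196, 3.135, 0.0]
ft_force: [-0.5, 0.1, -0.3]
width: 0.237
grip_force: 58.6
```

>>> play_rows([
  [0, 0, 0.3, 0, -1],
  [0, 0, 0.3, 0, -1],
  [0, 0, 0.2, 0, -1],
  [0, 0, 0.1, 0, -1],
  [0, 0, 0.1, 0, -1],
  [0, 0, 0, 0, -1],
])

```text
clock: 16.08
position: [0.4956, -0.0991, 0.1102]
eef_rot: [-0.196, -3.135, -0.0]
ft_force: [0.2, 0.2, -0.7]
width: 0.238
grip_force: 58.6
```

>>> play_rows([
  [0, 0, 0.1, 0, -1],
  [0, 0, 0.1, 0, -1],
  [0, 0, 0.1, 0, -1],
  [0, 0, 0, 0, -1],
])

```text
clock: 16.42
position: [0.4956, -0.0991, 0.107]
eef_rot: [-0.196, -3.135, -0.0]
ft_force: [0.5, -0.0, -0.8]
width: 0.239
grip_force: 58.6
```

>>> play_rows([
  [0, 0, 0.1, 0, -1],
  [0, 0, 0.1, 0, -1],
  [0, 0, 0, 0, -1],
])

```text
clock: 16.67
position: [0.4956, -0.0991, 0.105]
eef_rot: [-0.196, -3.135, -0.0]
ft_force: [-0.2, 0.2, -0.7]
width: 0.238
grip_force: 58.6
```

>>> play_rows([
  [0, 0, 0.1, 0, -1],
  [0, 0, 0.1, 0, -1],
  [0, 0, 0, 0, -1],
])

```text
clock: 16.92
position: [0.4958, -0.0992, 0.1041]
eef_rot: [0.196, 3.135, -0.0]
ft_force: [-2.2, -0.7, 5.1]
width: 0.238
grip_force: 59.3
```

>>> play_rows([
  [0, 0, -0.1, 0, -1],
  [0, 0, 0, 0, 1],
  [0, 0, 0, 0, 1],
  [0, 0, 0, 0, 1],
  [0, 0, 0, 0, 1],
  [0, 0, 0, 0, 1],
])

```text
clock: 17.42
position: [0.4956, -0.0991, 0.1042]
eef_rot: [-0.196, -3.135, -0.0]
ft_force: [-0.4, 1.6, 0.4]
width: 0.927
grip_force: 0.0
```

>>> play_rows([
  [0, 0, -1, 0, 1],
  [0, 0, -2, 0, 1],
  [0, 0, -3, 0, 1],
  [0, 0, -3, 0, 1],
  [0, 0, -3, 0, 1],
  [1.5, 2.5, 0, 0, 1],
  [1.5, 2.5, 0, 0, 1],
  [1.5, 2.5, 0, 0, 1],
  [0.5, 2.5, 0, 0, 1],
  [0, 2.5, 0, 0, 1],
])

```text
clock: 18.25
position: [0.4609, 0.0323, 0.2256]
eef_rot: [0.196, 3.134, 0.0]
ft_force: [0.2, 0.9, -0.1]
width: 0.999
grip_force: 0.0
```

>>> play_rows([
  [0, 2.5, 0, 0, 1],
  [0, 2.5, 0, 0, 1],
  [0, 2.5, 0, 0, 1],
  [0, 2.5, 0, 0, 1],
  [0, 2, 0, 0, 1],
  [0, 2, 0, 0, 1],
  [0, 0, 0, 0, 1],
])

```text
clock: 18.83
position: [0.479, 0.1728, 0.2249]
eef_rot: [0.191, 3.135, 0.002]
ft_force: [-0.3, 0.2, -0.6]
width: 0.998
grip_force: 0.0
```

Run:
```python
from h import *
s=bot.get_state(); print(s["clock"],s["position"],s["ft_force"])
a=eyes.capture("side");b=eyes.capture("top")
up=lambda i,x,y,w,h:cv2.resize(i[y:y+h,x:x+w,::-1],(w*4,h*4),interpolation=2)
cv2.imwrite("pics/m4.png",np.hstack([up(a,240,130,90,130),up(b,240,150,110,130)]))
print(proj("side",[[.495,-.099,.136],[.495,-.099,.096]]),proj("top",[.495,-.099,.136]))
```

```text
18.8333 [0.47896045 0.17275858 0.22490095] [-0.33491956  0.15709903 -0.63711375]
[[299.45459691 187.18170891]
 [298.73246756 202.47683862]] [[299.81215732 226.57467458]]
```

View pics/m4.png

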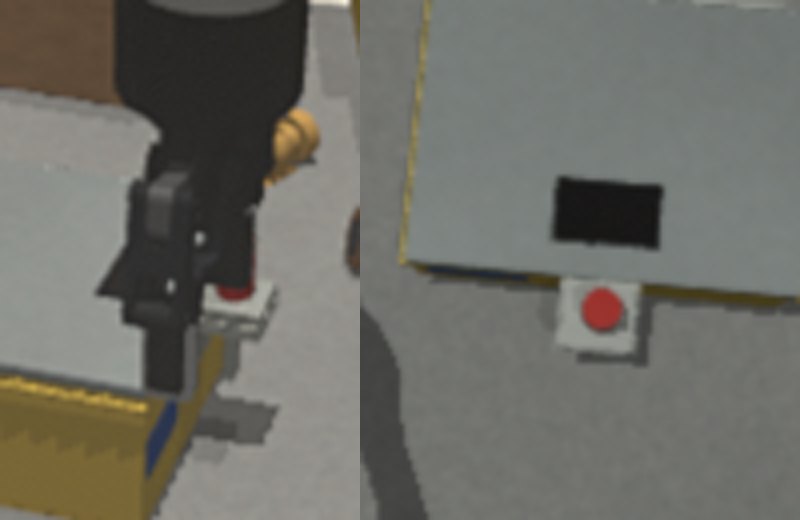

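The pictures show the head resting on the tab in both views: side (235, 297) and top (602, 310) in the crop. The lid is shut.

```bash
python3 -c "
from workcell import workorder; print(workorder.close_job())"
```

```text
the job is handed in; nothing more can be done
None
```

The lid is pressed fully shut, the red pin is through both hasp holes with its head resting on the hasp, and the job is handed in at about 19 s on the robot's clock, though no verdict came back.

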